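# Re-sort inspected glass bottles into their matching trays

## Task

After an inspection each of the four glass bottles was put back in the wrong cardboard tray. Swap them round so that each ends upright in the middle of the tray whose outline matches its body (round, square, oblong, three-cornered), parking a bottle that has to wait on the black rubber mat and letting go of it there. Set the glass down gently, without dropping it or tipping it over, never stand it on the bare bench, and leave the tape roll where it is.

Things in the scene. Friction and masses are not known exactly. Their poses are not given: they have to be found in the camera images.
- round_bottle: Clear glass bottle with a round body 60 mm in diameter. It is 132 mm tall, 0.16 to 0.29 kg. On its vertical axis, as on all four bottles: shoulders end 72 mm above the foot, then a plain round glass neck 26 mm in diameter from 72 to 120 mm (the place to grip, e.g. 102 mm up), then a 21 mm cork to 132 mm. Origin: centre of the underside of the foot; z up the bottle.
- square_bottle: Clear glass bottle with a square body 48 x 48 mm, sides along its x and y. It is 132 mm tall, 0.16 to 0.29 kg. On its vertical axis, as on all four bottles: shoulders end 72 mm above the foot, then a plain round glass neck 26 mm in diameter from 72 to 120 mm (the place to grip, e.g. 102 mm up), then a 21 mm cork to 132 mm. Origin: centre of the underside of the foot; z up the bottle.
- flask: Clear glass flask with a flat oblong body, 64 mm along its x and 34 mm along its y. It is 132 mm tall, 0.16 to 0.29 kg. On its vertical axis, as on all four bottles: shoulders end 72 mm above the foot, then a plain round glass neck 26 mm in diameter from 72 to 120 mm (the place to grip, e.g. 102 mm up), then a 21 mm cork to 132 mm. Origin: centre of the underside of the foot; z up the bottle.
- tri_bottle: Clear glass bottle with a three-cornered body, an equilateral triangle, each corner 36 mm from the axis, one of them towards its +x. It is 132 mm tall, 0.16 to 0.29 kg. On its vertical axis, as on all four bottles: shoulders end 72 mm above the foot, then a plain round glass neck 26 mm in diameter from 72 to 120 mm (the place to grip, e.g. 102 mm up), then a 21 mm cork to 132 mm. Origin: centre of the underside of the foot; z up the bottle.
- round_tray: Shallow brown cardboard tray with a round outline, 96 mm inside. Fixed to the bench. Floor 8 mm thick, the upright rim 4 mm thick with its top 18 mm above the bench. Origin: centre of the tray, on the bench; z up. 
- square_tray: Shallow brown cardboard tray with a square outline, 92 x 92 mm inside, sides along its x and y. Fixed to the bench. Floor 8 mm thick, the upright rim 4 mm thick with its top 18 mm above the bench. Origin: centre of the tray, on the bench; z up. 
- oblong_tray: Shallow brown cardboard tray with an oblong outline, 130 mm along its x and 92 mm along its y inside. Fixed to the bench. Floor 8 mm thick, the upright rim 4 mm thick with its top 18 mm above the bench. Origin: centre of the tray, on the bench; z up. 
- tri_tray: Shallow brown cardboard tray with a three-cornered outline: inside, the three long sides are 46 mm from the centre, the corners are cut off 74 mm from the centre, one of them towards its +x. Fixed to the bench. Floor 8 mm thick, the upright rim 4 mm thick with its top 18 mm above the bench. Origin: centre of the tray, on the bench; z up. 
- mat: Black rubber mat, 130 x 130 mm, 8 mm thick, fixed to the bench, empty at the start: the parking place for one bottle. Origin: centre of its underside, on the bench.
- tape_roll: Loose cardboard tape core standing on end as a ring, 90 mm outside, 76 mm inside, 48 mm high, to be left alone. Origin: centre of its underside.
There are look-alikes about, which are no part of the job. Leave any turquoise look-alike of the tri_tray alone. Leave any purple look-alike of the round_bottle alone.

How it is judged (in metres and radians):
On the way:
1. a bottle stands parked on the rubber mat (within 50 mm of its centre), released and at rest (((horizontal distance between round_bottle and mat below 0.05 m and height (world z) of round_bottle below 0.014 m and angle between round_bottle's own z axis and vertical below 0.1 rad and linear speed of round_bottle below 0.03 m/s and contact force between round_bottle and the fingers below 0.05 N) or (horizontal distance between square_bottle and mat below 0.05 m and height (world z) of square_bottle below 0.014 m and angle between square_bottle's own z axis and vertical below 0.1 rad and linear speed of square_bottle below 0.03 m/s and contact force between square_bottle and the fingers below 0.05 N) or (horizontal distance between flask and mat below 0.05 m and height (world z) of flask below 0.014 m and angle between flask's own z axis and vertical below 0.1 rad and linear speed of flask below 0.03 m/s and contact force between flask and the fingers below 0.05 N) or (horizontal distance between tri_bottle and mat below 0.05 m and height (world z) of tri_bottle below 0.014 m and angle between tri_bottle's own z axis and vertical below 0.1 rad and linear speed of tri_bottle below 0.03 m/s and contact force between tri_bottle and the fingers below 0.05 N))), for 0.2 s.
At the end, for the whole second after the job is handed in: Every bottle stands released, upright (within 0.1 rad) and at rest on the floor of the tray that matches its outline, its axis within 12 mm of the tray's centre (horizontal distance between round_bottle and round_tray below 0.012 m and height (world z) of round_bottle between 0.004 and 0.014 m and angle between each of round_bottle, square_bottle, flask, tri_bottle's own z axis and vertical below 0.1 rad and linear speed of each of round_bottle, square_bottle, flask, tri_bottle below 0.02 m/s and contact force between each of round_bottle, square_bottle, flask, tri_bottle and the fingers below 0.05 N and horizontal distance between square_bottle and square_tray below 0.012 m and height (world z) of square_bottle between 0.004 and 0.014 m and horizontal distance between flask and oblong_tray below 0.012 m and height (world z) of flask between 0.004 and 0.014 m and horizontal distance between tri_bottle and tri_tray below 0.012 m and height (world z) of tri_bottle between 0.004 and 0.014 m); the robot touches nothing.
It fails at once if a bottle tipped far over (angle between any of round_bottle, square_bottle, flask, tri_bottle's own z axis and vertical above 0.6 rad).
It fails at once if a bottle stood on the bare bench instead of a tray or the mat (height (world z) of any of round_bottle, square_bottle, flask, tri_bottle below 0.003 m).
It fails at once if a bottle dropped (falling free faster than 0.5 m/s, a drop of over about 13 mm) ((contact force between round_bottle and the fingers below 0.05 N and linear speed of round_bottle above 0.5 m/s) or (contact force between square_bottle and the fingers below 0.05 N and linear speed of square_bottle above 0.5 m/s) or (contact force between flask and the fingers below 0.05 N and linear speed of flask above 0.5 m/s) or (contact force between tri_bottle and the fingers below 0.05 N and linear speed of tri_bottle above 0.5 m/s)).
It fails at once if the tape roll was moved (over 15 mm) (distance of tape_roll from where it was at the start of the episode above 0.015 m).
It also fails if it takes over 138 s, if anything falls off the work surface, if the arm or the gripper's body presses on something with over 40 N, if the wrist force passes 120 N, or if a joint passes its speed limit or range.

## Robot

A 6-joint arm with a two-finger parallel gripper is mounted at the origin on the work surface. World frame = base frame: x ahead of the robot, y to its left, z up, the work surface at z = 0. Lengths are in m, angles in degrees, forces in N, time in s.
With the tool pointing down it reaches from about 0.425 to 0.95 m from the base axis. Payload 14.7 kg.
Tool frame: the origin (TCP) lies on the front face of the gripper's body, between the roots of the fingers; the fingertips stand 73 mm ahead of it and the grasp point (between the pads) lies 54 mm ahead of it; z points along the fingers, y is the line along which they close (so a half turn about z gives the same grasp; the last joint's range is limited). The gripper opens to 85 mm and grips with 20 to 120 N. Pads are 22 mm wide; open, the fingers measure 114 mm over their backs; the gripper's body (76 mm by 85 mm) begins 54 mm behind the grasp point. The pads swing forward as they close: fully open they stand 13 mm farther back than shut.
Start: joints at [65.856, 27.513, 91.461, -0, 61.026, -2.67], TCP at [0.238, 0.605, 0.304] pointing down, gripper open.
Joint ranges: [-157.49, 157.49], [-46.99, 117.5], [13.45, 153.17], [-89.5, 269.5], [5.16, 153.95], [-167.48, 167.48]. Speed limits (degrees/s): [108.29, 108.29, 136.94, 172.46, 172.46, 172.46].

## Interface

Orientations are given as [roll, pitch, yaw] about the fixed x, y, z axes, in that order (R = Rz(yaw) Ry(pitch) Rx(roll)).
In Python, from workcell import env gives the robot as it stands.
- The arm moves only by the shell command python3 -m crank 'ROWS' [FORCE]. ROWS is JSON, one flat list of numbers, 7 for each row, row after row: the shift along the tool's x, y, z in mm, then the turn, a rotation vector about the tool's x, y, z in rad, then the gripper's target within -1 to 1 (fully open at 1, half-way at 0, shut at -1). In form: [tx, ty, tz, ax, ay, az, grip, tx, ty, tz, ax, ay, az, grip, ...]. A call has 1 to 20 rows; each row is the pose to reach, as a shift and turn from the pose commanded when the call began, along the tool's axes at that moment; what a row does not reach only later rows make up. A row lasts 1/12 s, in which the tool goes at most 41.7 mm and 7.16 degrees, less where a joint would pass 70% of its speed; a pose out of reach is approached as far as the arm can. A call with a gripper value outside its range is refused whole. The fingers move at their own pace and stop on an object; FORCE is the grip in N (left out, the last holds). Time passes only in rows, so rows that repeat a pose let the fingers close. It gives the time, the measured TCP pose, the force, the opening and the grip force at its end, in the units of the state.
- env.read_state(): the state, without advancing time (a new reading comes with each control period).
- env.read_camera(name): name is "scene" or "top"; returns a dict with "pixels" (400x640x3 uint8, blue, green, red), "depth" (400x640 float32, m along the optical axis (not along the pixel's ray), 0 where there is no reading), "fx", "fy", "cx", "cy" (pixels), "R" (3x3) and "t" (3): a world point X has camera coordinates R X + t. Camera axes: x right, y down, z forward; pixel columns grow to the right and rows downward; lengths in m; the calibration is good to about 2 mm. A picture is of the moment at which its call begins.
- env.finish_job(): hands the job in; it is judged then, once.
Trained networks look in the newest picture that a camera, given by its name, has taken for a name from the list of things; names that differ only in an ending like _2 or _b are one class to them, and where a whole thing is asked for, a point or a joint stands for the part that bears it (a point fixed in the world has none). Each returns a list of dicts, best first, with "conf" (0 to 1); they miss things now and then, are a little off and sometimes report something else, mostly with a low value. They report only what shows in the picture. A call takes as long as a camera call. They do not tell look-alikes from the thing itself.
- env.outline_of(camera, target): "pixels" (400x640 bool, what is visible of it) and "location" ([column, row] in pixels, amid what is visible of it).
- env.landmark_of(camera, target): "location" ([column, row] in pixels: a listed point, or the origin of a listed thing).
The state is a dict: "clock": time; "joints": joint angles; "qd": joint speeds; "joint_torque": joint torques, N m; "tool_pos": TCP position; "ee_rot": TCP orientation; "ft_force": force on the tool from outside, world axes, zero at the start; "torque": the same for the moment, N m; "finger_gap": opening from 0.0 (shut) to 1.0 (fully open); "grasp_force": force on a finger pad.
Only numpy, scipy, OpenCV 4.12 (cv2) and the standard library are available. Lean on these libraries where they do the work, as an engineer would, in place of code of your own. Each camera call takes 0.05 s, during which the arm holds its last target. There are 200 camera calls.

## Working session

There is one attempt and no reset: what is moved stays moved. The work goes in short steps, Python scripts to look and compute and a shell command to move; the robot and the scene stay as the last step left them, time stands still between calls to the robot, and variables do not carry over. Pictures are saved under pics/ and viewed, at most 14 in all, crops included, and the job is handed in when it is done.

```bash
mkdir -p pics; cat > h.py <<'E'
import numpy as np, cv2
from workcell import env
def ray(c,uv,z):
    R=np.array(c["R"]);t=np.array(c["t"]);o=-R.T@t
    d=R.T@np.array([(uv[0]-c["cx"])/c["fx"],(uv[1]-c["cy"])/c["fy"],1.])
    return o+d*(z-o[2])/d[2]
def pix(c,X):
    p=np.array(c["R"])@np.array(X)+np.array(c["t"]);return [c["fx"]*p[0]/p[2]+c["cx"],c["fy"]*p[1]/p[2]+c["cy"]]
E
python3 - <<'E'
from h import *
names="round_bottle square_bottle flask tri_bottle round_tray square_tray oblong_tray tri_tray mat tape_roll".split()
for cam in ("top","scene"):
    c=env.read_camera(cam);cv2.imwrite(f"pics/{cam}0.png",c["pixels"])
    R=np.array(c["R"]);print(cam,(-R.T@np.array(c["t"])).round(3),R.round(2).tolist(),c["fx"])
    for n in names:
        z=0 
        for d in env.landmark_of(cam,n)[:4]:
            print(n,round(d["conf"],2),np.round(d["location"]),ray(c,d["location"],0.008).round(3)[:2])
print(env.read_state())
E
```

```text
top [0.416 0.09  1.032] [[0.03, -1.0, 0.01], [-0.98, -0.03, -0.18], [0.18, -0.0, -0.98]] 457.15023634850405
round_bottle 0.83 [248. 264.] [0.463 0.246]
round_bottle 0.77 [178. 274.] [0.435 0.398]
square_bottle 0.6 [401. 185.] [ 0.652 -0.094]
square_bottle 0.39 [248. 267.] [0.456 0.246]
flask 0.77 [462. 273.] [ 0.456 -0.228]
tri_bottle 0.63 [301. 186.] [0.643 0.135]
tri_bottle 0.6 [372. 286.] [ 0.421 -0.029]
round_tray 0.67 [372. 288.] [ 0.418 -0.03 ]
square_tray 0.98 [462. 272.] [ 0.458 -0.229]
oblong_tray 0.89 [250. 264.] [0.462 0.242]
tri_tray 0.64 [215. 142.] [0.741 0.339]
tri_tray 0.62 [403. 185.] [ 0.653 -0.099]
mat 0.66 [247. 267.] [0.456 0.249]
mat 0.65 [301. 186.] [0.643 0.134]
tape_roll 0.57 [205. 218.] [0.561 0.349]
tape_roll 0.22 [247. 268.] [0.454 0.248]
tape_roll 0.16 [370. 286.] [ 0.421 -0.024]
scene [0.979 0.567 1.038] [[-0.77, 0.64, 0.0], [0.54, 0.65, -0.54], [-0.35, -0.42, -0.84]] 490.88530974062274
round_bottle 0.86 [395. 234.] [0.455 0.246]
round_bottle 0.66 [448. 276.] [0.44  0.402]
square_bottle 0.92 [246. 188.] [ 0.653 -0.094]
flask 0.6 [273. 122.] [ 0.462 -0.23
[... 389 characters left out ...]
395. 295.] [0.566 0.357]
{'clock': 1.1, 'joints': array([ 6.58574698e+01,  2.75136969e+01,  9.14584272e+01,  1.03894892e-03,
        6.10259561e+01, -2.66990637e+00]), 'qd': array([-0.01041968, -0.07574695, -0.04463434, -0.08893017, -0.05389597,
       -0.08494879]), 'joint_torque': array([-6.51805985e-04, -9.50504708e+01, -4.30649829e+01,  2.32809543e-04,
        7.11994217e-04, -1.64429366e-06]), 'tool_pos': array([0.23792039, 0.60491353, 0.30391198]), 'ee_rot': array([ 1.79998040e+02, -8.18516002e-04,  1.58526873e+02]), 'ft_force': array([ 0.1872671 , -0.48037222,  0.43799321]), 'torque': array([-0.00331732, -0.06251361, -0.00425705]), 'grasp_force': 0.0, 'finger_gap': 0.9978101820236607}
```

View pics/top0.png

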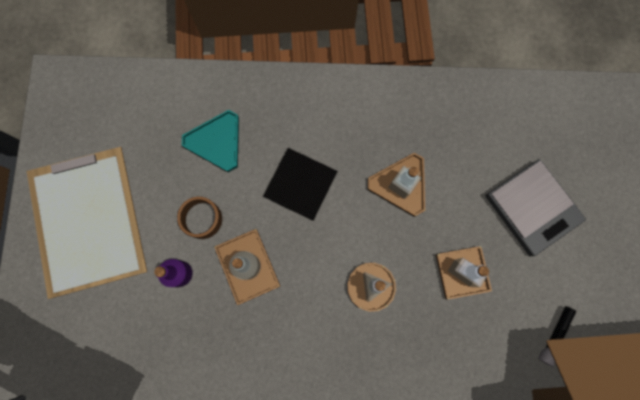

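View pics/scene0.png

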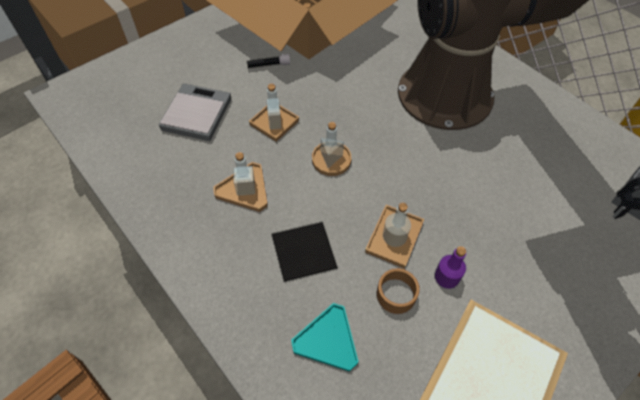

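The brown triangle tray at top (400,185) is the tri_tray; the turquoise one at (215,142) is a look-alike. The clear round bottle at (245,264) is the real one; the purple one at (173,272) is a look-alike. The contents so far are:

| Tray | Bottle in it |
|---|---|
| oblong | round |
| round | tri |
| tri | square |
| square | flask |

The mat is at (300,185). Next I'll measure precisely and confirm this in an enlarged crop.

```bash
python3 - <<'E'
from h import *
P={"oblong_tray":(.46,.246),"square_tray":(.46,-.23),"tri_tray":(.653,-.094),"round_tray":(.42,-.028),"mat":(.643,.135)}
for cam in ("top","scene"):
    c=env.read_camera(cam);R=np.array(c["R"]);t=np.array(c["t"]);D=c["depth"]
    v,u=np.mgrid[:400,:640]
    C=np.stack([(u-c["cx"])/c["fx"]*D,(v-c["cy"])/c["fy"]*D,D],-1)
    W=(C-t)@R; ok=D>0
    for n,p in P.items():
        near=ok&(np.hypot(W[...,0]-p[0],W[...,1]-p[1])<.06)
        cork=near&(W[...,2]>.124)&(W[...,2]<.15)
        q=W[cork]; s=f"{cam} {n} "
        if len(q): s+=f"cork n={len(q)} mean {q.mean(0).round(3)} mid {((q.max(0)+q.min(0))/2).round(3)} zmax {q[:,2].max():.3f} "
        for d in env.outline_of(cam,n):
            m=np.array(d["pixels"]).astype(np.uint8)
            h=cv2.convexHull(cv2.findNonZero(m)).reshape(-1,2)
            w=np.array([ray(c,x,.012 if n!="mat" else .006)[:2] for x in h.astype(float)]).astype(np.float32)*1000
            if np.hypot(*(w.mean(0)/1000-p))>.05: continue
            rc=cv2.minAreaRect(w)
            s+=f"| rect {np.round(rc[0],1)} {np.round(rc[1],0)} {rc[2]:.0f} circ {np.round(cv2.minEnclosingCircle(w)[0],1)}"
            if n=="tri_tray":
                a,T=cv2.minEnclosingTriangle(w.reshape(-1,1,2)); s+=f" tri {T.reshape(3,2).mean(0).round(1)}"
        print(s)
    im=c["pixels"]
    if cam=="scene": cv2.imwrite("pics/crop1.png",cv2.resize(im[70:380,200:480],None,fx=1.9,fy=1.9,interpolation=cv2.INTER_CUBIC))
E
```

```text
top oblong_tray cork n=139 mean [0.457 0.247 0.136] mid [0.457 0.248 0.134] zmax 0.145 | rect [457.4 249.2] [141. 107.] 25 circ [457.5 248. ]
top square_tray cork n=149 mean [ 0.456 -0.227  0.136] mid [ 0.456 -0.228  0.134] zmax 0.144 | rect [ 457.1 -229.2] [104. 104.] 12 circ [ 456.5 -229. ]
top tri_tray cork n=128 mean [ 0.649 -0.093  0.136] mid [ 0.651 -0.095  0.133] zmax 0.143 | rect [653.3 -79.8] [143. 132.] 1 circ [654.7 -93. ] tri [652.6 -94.5]
top round_tray cork n=141 mean [ 0.423 -0.028  0.136] mid [ 0.422 -0.029  0.135] zmax 0.145 | rect [420.6 -27.5] [104. 104.] 46 circ [420.7 -26.4]
top mat | rect [648.4 137.6] [132. 130.] 66 circ [648.  137.9]
scene oblong_tray cork n=113 mean [0.461 0.248 0.135] mid [0.459 0.247 0.134] zmax 0.143 | rect [458.5 246.4] [148. 100.] 25 circ [459.4 246.8]
scene square_tray cork n=83 mean [ 0.459 -0.228  0.135] mid [ 0.457 -0.229  0.135] zmax 0.146 | rect [ 458.4 -230. ] [115. 114.] 12 circ [ 461.3 -225.1]
scene tri_tray cork n=103 mean [ 0.653 -0.093  0.135] mid [ 0.651 -0.096  0.134] zmax 0.144 | rect [ 666.8 -102.6] [156. 130.] 61 circ [652.1 -95.3] tri [657.1 -97.8]
scene round_tray cork n=91 mean [ 0.426 -0.028  0.135] mid [ 0.424 -0.03   0.134] zmax 0.144 | rect [428.8 -19.2] [ 94. 102.] 50 circ [423.2 -25.3]
scene mat | rect [649.9 137.4] [134. 130.] 66 circ [649.3 137.1]
```

View pics/crop1.png

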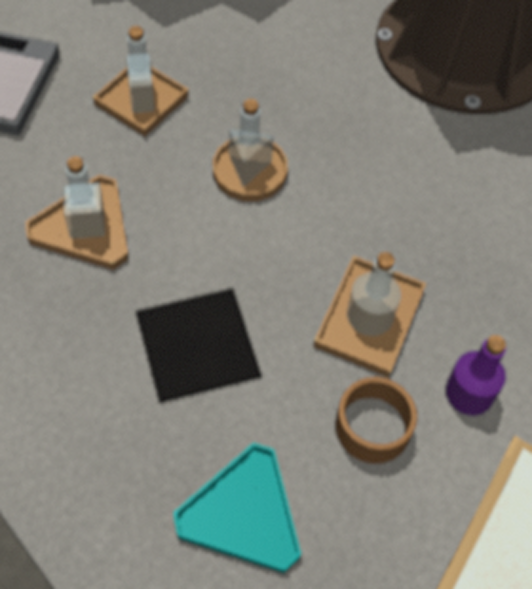

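The crop confirms it: clear bottles stand in the four brown trays, and the black mat is empty. The look-alikes are the turquoise tray at crop (240,510) and the purple bottle at (480,375). First I'll move above the round bottle in the oblong tray.

```bash
python3 -m crank '[-335,-252,0,0,0,-0.375,1,-335,-252,0,0,0,-0.375,1,-335,-252,0,0,0,-0.375,1,-335,-252,0,0,0,-0.375,1,-335,-252,0,0,0,-0.375,1,-335,-252,0,0,0,-0.375,1,-335,-252,0,0,0,-0.375,1,-335,-252,0,0,0,-0.375,1,-335,-252,0,0,0,-0.375,1,-335,-252,0,0,0,-0.375,1,-335,-252,0,0,0,-0.375,1,-335,-252,0,0,0,-0.375,1,-335,-252,0,0,0,-0.375,1,-335,-252,0,0,0,-0.375,1,-335,-252,0,0,0,-0.375,1]' 25
```

```text
clock: 2.95
tool_pos: [0.4568, 0.2488, 0.3039]
ee_rot: [180.0, -0.0, -179.9]
ft_force: [0.3, -0.2, -0.2]
finger_gap: 0.999
grasp_force: 0.0
```

```bash
python3 -m crank '[-1,-1,35,0,0,0,1,-1,-1,70,0,0,0,1,-1,-1,105,0,0,0,1,-1,-1,130,0,0,0,1,-1,-1,140,0,0,0,1,-1,-1,140,0,0,0,1,-1,-1,140,0,0,0,-1,-1,-1,140,0,0,0,-1,-1,-1,140,0,0,0,-1,-1,-1,140,0,0,0,-1,-1,-1,140,0,0,0,-1,-1,-1,140,0,0,0,-1,-1,-1,140,0,0,0,-1,-1,-1,140,0,0,0,-1,-1,-1,140,0,0,0,-1,-1,-1,140,0,0,0,-1]' 40
```

```text
clock: 4.28
tool_pos: [0.459, 0.2471, 0.1649]
ee_rot: [179.9, 0.1, 180.0]
ft_force: [-1.3, 2.2, 9.7]
finger_gap: 0.294
grasp_force: 38.9
```

```bash
python3 -m crank '[0,0,-5,0,0,0,-1,0,0,-20,0,0,0,-1,0,0,-40,0,0,0,-1,0,0,-60,0,0,0,-1,-10,-6,-60,0,0,0,-1,-30,-17,-60,0,0,0,-1,-52,-30,-60,0,0,0,-1,-76,-44,-60,0,0,0,-1,-100,-58,-60,0,0,0,-1,-124,-72,-60,0,0,0,-1,-148,-86,-60,0,0,0,-1,-170,-99,-60,0,0,0,-1,-184,-107,-60,0,0,0,-1,-190,-110,-60,0,0,0,-1,-190,-110,-50,0,0,0,-1,-190,-110,-35,0,0,0,-1,-190,-110,-20,0,0,0,-1,-190,-110,-12,0,0,0,-1,-190,-110,-8,0,0,0,-1,-190,-110,-8,0,0,0,-1]'
```

```text
clock: 5.95
tool_pos: [0.6474, 0.137, 0.1707]
ee_rot: [-180.0, -0.1, -180.0]
ft_force: [-0.1, -0.1, -1.9]
finger_gap: 0.293
grasp_force: 39.5
```

```bash
python3 -m crank '[0,0,2,0,0,0,-1,0,0,4,0,0,0,-1,0,0,5,0,0,0,-1,0,0,6,0,0,0,-1,0,0,6.5,0,0,0,-1,0,0,7,0,0,0,-1,0,0,7,0,0,0,-1,0,0,7,0,0,0,-1]'
```

```text
clock: 6.62
tool_pos: [0.6485, 0.1368, 0.165]
ee_rot: [180.0, 0.0, -180.0]
ft_force: [-0.0, 0.4, -1.3]
finger_gap: 0.294
grasp_force: 39.8
```

```bash
python3 -m crank '[0,0,0.5,0,0,0,-1,0,0,1,0,0,0,-1,0,0,1.5,0,0,0,-1,0,0,1.5,0,0,0,-1,0,0,1.5,0,0,0,-1]'
```

```text
clock: 7.03
tool_pos: [0.6488, 0.1369, 0.1649]
ee_rot: [180.0, 0.1, -180.0]
ft_force: [-5.6, 0.8, 17.5]
finger_gap: 0.29
grasp_force: 41.8
```

```bash
python3 -m crank '[0,0,-0.5,0,0,0,-0.2,0,0,-0.5,0,0,0,0,0,0,-0.5,0,0,0,1,0,0,-0.5,0,0,0,1,0,0,-0.5,0,0,0,1,0,0,-0.5,0,0,0,1,0,0,-0.5,0,0,0,1,0,0,-0.5,0,0,0,1,0,0,-20,0,0,0,1,0,0,-50,0,0,0,1,0,0,-85,0,0,0,1,0,0,-110,0,0,0,1,0,0,-120,0,0,0,1,0,0,-120,0,0,0,1]'; python3 - <<'E'
from h import *
c=env.read_camera("scene");cv2.imwrite("pics/s1.png",cv2.resize(c["pixels"][70:380,200:480],None,fx=1.9,fy=1.9))
E
```

```text
clock: 8.2
tool_pos: [0.6496, 0.137, 0.2863]
ee_rot: [180.0, 0.3, -180.0]
ft_force: [0.3, 1.3, 0.5]
finger_gap: 1.0
grasp_force: 0.0
```

View pics/s1.png

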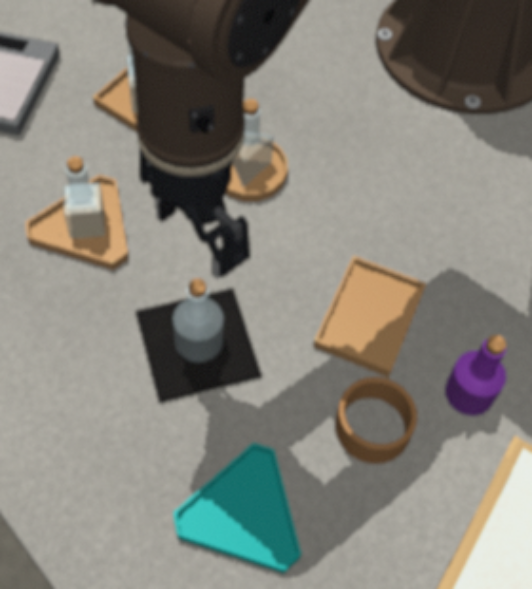

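The round bottle (crop 198,330) stands upright and released on the mat. Next is the flask.

```bash
python3 -m crank '[193,-365,0,0,0,0,1,193,-365,0,0,0,0,1,193,-365,0,0,0,0,1,193,-365,0,0,0,0,1,193,-365,0,0,0,0,1,193,-365,0,0,0,0,1,193,-365,0,0,0,0,1,193,-365,0,0,0,0,1,193,-365,0,0,0,0,1,193,-365,0,0,0,0,1,193,-365,0,0,0,0,1,193,-365,0,0,0,0,1,193,-365,0,0,0,0,1,193,-365,0,0,0,0,1,193,-365,0,0,0,0,1,193,-365,0,0,0,0,1]'
```

```text
clock: 9.58
tool_pos: [0.4559, -0.2273, 0.2831]
ee_rot: [180.0, -0.0, -179.9]
ft_force: [0.7, 0.2, -0.5]
finger_gap: 1.002
grasp_force: 0.0
```

```bash
python3 -m crank '[-1,-1,35,0,0,0,1,-1,-1,70,0,0,0,1,-1,-1,100,0,0,0,1,-1,-1,114,0,0,0,1,-1,-1,119,0,0,0,1,-1,-1,119,0,0,0,1,-1,-1,119,0,0,0,-1,-1,-1,119,0,0,0,-1,-1,-1,119,0,0,0,-1,-1,-1,119,0,0,0,-1,-1,-1,119,0,0,0,-1,-1,-1,119,0,0,0,-1,-1,-1,119,0,0,0,-1,-1,-1,119,0,0,0,-1,-1,-1,119,0,0,0,-1,-1,-1,119,0,0,0,-1]' 40
```

```text
clock: 10.92
tool_pos: [0.4569, -0.2296, 0.1651]
ee_rot: [-180.0, 0.1, -180.0]
ft_force: [-0.6, -2.3, 9.1]
finger_gap: 0.295
grasp_force: 39.1
```

```bash
python3 -m crank '[0,0,-5,0,0,0,-1,0,0,-25,0,0,0,-1,0,0,-55,0,0,0,-1,0,0,-85,0,0,0,-1,-10,0,-115,0,0,0,-1,-20,10,-145,0,0,0,-1,-30,30,-165,0,0,0,-1,-40,55,-170,0,0,0,-1,-50,85,-170,0,0,0,-1,-60,115,-170,0,0,0,-1,-65,145,-170,0,0,0,-1,-70,175,-170,0,0,0,-1,-70,205,-170,0,0,0,-1,-70,235,-170,0,0,0,-1,-70,265,-170,0,0,0,-1,-65,295,-170,0,0,0,-1,-55,325,-170,0,0,0,-1,-40,355,-170,0,0,0,-1,-30,380,-170,0,0,0,-1,-25,390,-170,0,0,0,-1]'
python3 -m crank '[15,20,0,0,0,0,-1,22,50,0,0,0,0,-1,24,75,0,0,0,0,-1,24,85,0,0,0,0,-1,24,87,0,0,0,0,-1,24,87,20,0,0,0,-1,24,87,50,0,0,0,-1,24,87,80,0,0,0,-1,24,87,110,0,0,0,-1,24,87,135,0,0,0,-1,24,87,150,0,0,0,-1,24,87,158,0,0,0,-1,24,87,162,0,0,0,-1,24,87,164,0,0,0,-1,24,87,164,0,0,0,-1,24,87,164,0,0,0,-1]'
```

```text
clock: 12.58
tool_pos: [0.4798, 0.1632, 0.3346]
ee_rot: [180.0, -0.0, -179.9]
ft_force: [0.0, -0.7, -1.2]
finger_gap: 0.298
grasp_force: 39.8
clock: 13.92
tool_pos: [0.458, 0.2478, 0.1713]
ee_rot: [180.0, 0.1, -180.0]
ft_force: [-0.6, 0.5, -2.1]
finger_gap: 0.29
grasp_force: 40.0
```

```bash
python3 -m crank '[0,0,2,0,0,0,-1,0,0,3.5,0,0,0,-1,0,0,4.5,0,0,0,-1,0,0,5,0,0,0,-1,0,0,5.5,0,0,0,-1,0,0,6,0,0,0,-1,0,0,6.5,0,0,0,-1,0,0,6.5,0,0,0,-1,0,0,6.5,0,0,0,-1]'
```

```text
clock: 14.67
tool_pos: [0.4577, 0.2477, 0.165]
ee_rot: [180.0, 0.1, -180.0]
ft_force: [-4.9, -5.1, 22.9]
finger_gap: 0.292
grasp_force: 42.7
```

```bash
python3 -m crank '[0,0,-1,0,0,0,-0.2,0,0,-1,0,0,0,0,0,0,-1,0,0,0,1,0,0,-1,0,0,0,1,0,0,-1,0,0,0,1,0,0,-1,0,0,0,1,0,0,-1,0,0,0,1,0,0,-1,0,0,0,1,0,0,-20,0,0,0,1,0,0,-50,0,0,0,1,0,0,-85,0,0,0,1,0,0,-110,0,0,0,1,0,0,-120,0,0,0,1,0,0,-120,0,0,0,1]'
python3 -m crank '[-193,-343,0,0,0,0,1,-193,-343,0,0,0,0,1,-193,-343,0,0,0,0,1,-193,-343,0,0,0,0,1,-193,-343,0,0,0,0,1,-193,-343,0,0,0,0,1,-193,-343,0,0,0,0,1,-193,-343,0,0,0,0,1,-193,-343,0,0,0,0,1,-193,-343,0,0,0,0,1,-193,-343,0,0,0,0,1,-193,-343,0,0,0,0,1,-193,-343,0,0,0,0,1,-193,-343,0,0,0,0,1,-193,-343,0,0,0,0,1,-193,-343,0,0,0,0,1]'
```

```text
clock: 15.83
tool_pos: [0.4584, 0.2482, 0.2863]
ee_rot: [179.9, 0.2, -180.0]
ft_force: [0.8, 0.5, -0.2]
finger_gap: 0.998
grasp_force: 0.0
clock: 17.17
tool_pos: [0.6502, -0.0943, 0.284]
ee_rot: [180.0, -0.0, -179.9]
ft_force: [0.3, 0.4, -0.4]
finger_gap: 1.001
grasp_force: 0.0
```

```bash
python3 -m crank '[-1,-1,35,0,0,0,1,-1,-1,70,0,0,0,1,-1,-1,100,0,0,0,1,-1,-1,114,0,0,0,1,-1,-1,119,0,0,0,1,-1,-1,119,0,0,0,1,-1,-1,119,0,0,0,-1,-1,-1,119,0,0,0,-1,-1,-1,119,0,0,0,-1,-1,-1,119,0,0,0,-1,-1,-1,119,0,0,0,-1,-1,-1,119,0,0,0,-1,-1,-1,119,0,0,0,-1,-1,-1,119,0,0,0,-1,-1,-1,119,0,0,0,-1,-1,-1,119,0,0,0,-1]' 40; python3 - <<'E'
from h import *
c=env.read_camera("scene");cv2.imwrite("pics/s2.png",cv2.resize(c["pixels"][70:380,200:480],None,fx=1.9,fy=1.9))
E
```

```text
clock: 18.5
tool_pos: [0.6519, -0.0962, 0.1658]
ee_rot: [-180.0, 0.1, -180.0]
ft_force: [-0.9, 1.4, 8.0]
finger_gap: 0.293
grasp_force: 38.9
```

View pics/s2.png

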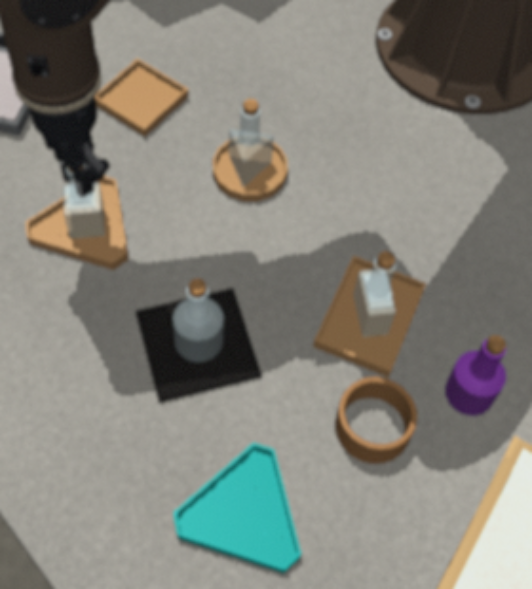

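The flask (crop 377,295) stands in the oblong tray, the square bottle is gripped, and the square tray (143,97) is empty.

```bash
python3 -m crank '[0,0,-5,0,0,0,-1,0,0,-20,0,0,0,-1,0,0,-40,0,0,0,-1,0,0,-60,0,0,0,-1,10,-7,-60,0,0,0,-1,30,-20,-60,0,0,0,-1,54,-37,-60,0,0,0,-1,78,-53,-60,0,0,0,-1,102,-70,-60,0,0,0,-1,126,-86,-60,0,0,0,-1,150,-103,-60,0,0,0,-1,174,-119,-60,0,0,0,-1,188,-129,-60,0,0,0,-1,194,-133,-60,0,0,0,-1,194,-133,-50,0,0,0,-1,194,-133,-35,0,0,0,-1,194,-133,-20,0,0,0,-1,194,-133,-11,0,0,0,-1,194,-133,-6,0,0,0,-1,194,-133,-6,0,0,0,-1]'
python3 -m crank '[0,0,2,0,0,0,-1,0,0,3.5,0,0,0,-1,0,0,4.5,0,0,0,-1,0,0,5,0,0,0,-1,0,0,5.5,0,0,0,-1,0,0,6,0,0,0,-1,0,0,6,0,0,0,-1,0,0,6,0,0,0,-1]'
```

```text
clock: 20.22
tool_pos: [0.4574, -0.2287, 0.1696]
ee_rot: [179.9, -0.1, -180.0]
ft_force: [0.4, -0.1, -2.3]
finger_gap: 0.292
grasp_force: 39.6
clock: 20.88
tool_pos: [0.4578, -0.2293, 0.1657]
ee_rot: [-180.0, 0.1, -180.0]
ft_force: [-1.8, 2.7, 12.3]
finger_gap: 0.295
grasp_force: 41.2
```

```bash
python3 -m crank '[0,0,-0.5,0,0,0,-0.2,0,0,-0.5,0,0,0,0,0,0,-0.5,0,0,0,1,0,0,-0.5,0,0,0,1,0,0,-0.5,0,0,0,1,0,0,-0.5,0,0,0,1,0,0,-0.5,0,0,0,1,0,0,-0.5,0,0,0,1,0,0,-20,0,0,0,1,0,0,-50,0,0,0,1,0,0,-85,0,0,0,1,0,0,-110,0,0,0,1,0,0,-120,0,0,0,1,0,0,-120,0,0,0,1]'
python3 -m crank '[-10,30,0,0,0,0,1,-10,70,0,0,0,0,1,-10,110,0,0,0,0,1,-10,150,0,0,0,0,1,0,180,0,0,0,0,1,15,200,0,0,0,0,1,25,200,0,0,0,0,1,32,200,0,0,0,0,1,34,200,0,0,0,0,1,34,200,0,0,0,0,1,34,200,0,0,0,0,1,34,200,0,0,0,0,1]'; python3 -c "
from workcell import env;print(env.read_state()['joints'].round(1))"
```

```text
clock: 22.05
tool_pos: [0.4584, -0.2298, 0.2873]
ee_rot: [-179.9, 0.2, -180.0]
ft_force: [0.8, -0.7, -0.3]
finger_gap: 1.0
grasp_force: 0.0
clock: 23.05
tool_pos: [0.4241, -0.03, 0.2848]
ee_rot: [-180.0, 0.0, 179.9]
ft_force: [-0.5, -0.4, -0.2]
finger_gap: 1.001
grasp_force: 0.0
[ -8.1  10.9 120.7  -0.   48.4 -98.1]
```

```bash
python3 -m crank '[1,1,35,0,0,0,1,1,1,70,0,0,0,1,1,1,100,0,0,0,1,1,1,114,0,0,0,1,1,1,119,0,0,0,1,1,1,119,0,0,0,1,1,1,119,0,0,0,1]' 40;  python3 -c "
from workcell import env;print(env.read_state()['joints'].round(1))"
```

```text
clock: 23.63
tool_pos: [0.4231, -0.0286, 0.1663]
ee_rot: [-180.0, 0.0, 180.0]
ft_force: [0.3, 0.5, 0.6]
finger_gap: 0.999
grasp_force: 0.0
[ -8.   22.8 127.6  -0.   29.6 -97.9]
```

Reachable. Close the gripper.

```bash
python3 -m crank '[0,0,1,0,0,0,-1,0,0,1,0,0,0,-1,0,0,1,0,0,0,-1,0,0,1,0,0,0,-1,0,0,1,0,0,0,-1,0,0,1,0,0,0,-1,0,0,1,0,0,0,-1,0,0,1,0,0,0,-1,0,0,1,0,0,0,-1,0,0,1,0,0,0,-1]' 40
```

```text
clock: 24.47
tool_pos: [0.4229, -0.0285, 0.1654]
ee_rot: [-180.0, 0.1, -180.0]
ft_force: [-1.5, -3.6, 8.7]
finger_gap: 0.297
grasp_force: 38.7
```

```bash
python3 -m crank '[0,0,-5,0,0,0,-1,0,0,-20,0,0,0,-1,0,0,-40,0,0,0,-1,0,0,-60,0,0,0,-1,-12,-3,-60,0,0,0,-1,-35,-10,-60,0,0,0,-1,-63,-18,-60,0,0,0,-1,-91,-26,-60,0,0,0,-1,-119,-34,-60,0,0,0,-1,-147,-42,-60,0,0,0,-1,-175,-50,-60,0,0,0,-1,-203,-58,-60,0,0,0,-1,-222,-64,-60,0,0,0,-1,-230,-66,-60,0,0,0,-1,-230,-66,-50,0,0,0,-1,-230,-66,-35,0,0,0,-1,-230,-66,-20,0,0,0,-1,-230,-66,-11,0,0,0,-1,-230,-66,-6,0,0,0,-1,-230,-66,-6,0,0,0,-1]'
python3 -m crank '[0,0,2,0,0,0,-1,0,0,3.5,0,0,0,-1,0,0,4.5,0,0,0,-1,0,0,5,0,0,0,-1,0,0,5.5,0,0,0,-1,0,0,6,0,0,0,-1,0,0,6,0,0,0,-1,0,0,6,0,0,0,-1]'
```

```text
clock: 26.13
tool_pos: [0.6513, -0.0939, 0.1695]
ee_rot: [180.0, -0.1, -180.0]
ft_force: [-0.2, -0.5, -2.1]
finger_gap: 0.295
grasp_force: 39.5
clock: 26.8
tool_pos: [0.6528, -0.0943, 0.1654]
ee_rot: [-180.0, 0.0, -180.0]
ft_force: [-0.7, 0.1, 5.0]
finger_gap: 0.296
grasp_force: 40.1
```

Contact. Release, then go to the round bottle at (0.649, 0.137) and look before gripping.

```bash
python3 -m crank '[0,0,0,0,0,0,-0.2,0,0,0,0,0,0,0,0,0,0,0,0,0,1,0,0,0,0,0,0,1,0,0,0,0,0,0,1,0,0,0,0,0,0,1,0,0,0,0,0,0,1,0,0,0,0,0,0,1,0,0,-20,0,0,0,1,0,0,-50,0,0,0,1,0,0,-85,0,0,0,1,0,0,-110,0,0,0,1,0,0,-120,0,0,0,1,0,0,-120,0,0,0,1]'
python3 -m crank '[4,231,0,0,0,0,1,4,231,0,0,0,0,1,4,231,0,0,0,0,1,4,231,0,0,0,0,1,4,231,0,0,0,0,1,4,231,0,0,0,0,1,4,231,0,0,0,0,1,4,231,0,0,0,0,1,4,231,0,0,0,0,1,4,231,0,0,0,0,1]'; python3 - <<'E'
from h import *
c=env.read_camera("scene");cv2.imwrite("pics/s3.png",cv2.resize(c["pixels"][70:380,200:480],None,fx=1.9,fy=1.9))
E
```

```text
clock: 27.97
tool_pos: [0.6536, -0.0944, 0.2878]
ee_rot: [-180.0, 0.3, -180.0]
ft_force: [0.4, 0.3, -1.0]
finger_gap: 0.995
grasp_force: 0.0
clock: 28.8
tool_pos: [0.6483, 0.1356, 0.2841]
ee_rot: [-180.0, -0.1, 180.0]
ft_force: [-0.2, 0.3, -0.0]
finger_gap: 0.999
grasp_force: 0.0
```

View pics/s3.png

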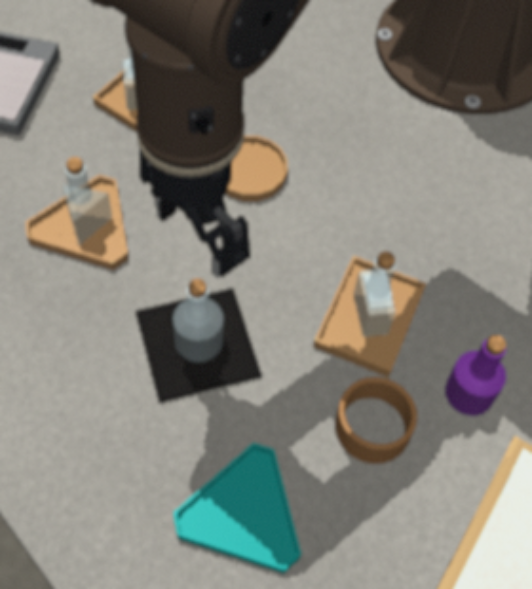

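The tri bottle (crop 90,210) stands in the tri tray, the round tray (255,168) is empty, and the round bottle is still on the mat under the gripper.

```bash
python3 -m crank '[0,1,35,0,0,0,1,0,1,70,0,0,0,1,0,1,100,0,0,0,1,0,1,114,0,0,0,1,0,1,119,0,0,0,1,0,1,119,0,0,0,1,0,1,119,0,0,0,-1,0,1,119,0,0,0,-1,0,1,119,0,0,0,-1,0,1,119,0,0,0,-1,0,1,119,0,0,0,-1,0,1,119,0,0,0,-1,0,1,119,0,0,0,-1,0,1,119,0,0,0,-1,0,1,119,0,0,0,-1,0,1,119,0,0,0,-1]' 40
```

```text
clock: 30.18
tool_pos: [0.6489, 0.1377, 0.1668]
ee_rot: [180.0, 0.1, -180.0]
ft_force: [-0.9, -1.6, 7.0]
finger_gap: 0.294
grasp_force: 38.9
```

```bash
python3 -m crank '[0,0,-5,0,0,0,-1,0,0,-20,0,0,0,-1,0,0,-40,0,0,0,-1,0,0,-60,0,0,0,-1,12,-9,-60,0,0,0,-1,34,-25,-60,0,0,0,-1,60,-44,-60,0,0,0,-1,88,-64,-60,0,0,0,-1,116,-84,-60,0,0,0,-1,144,-105,-60,0,0,0,-1,172,-125,-60,0,0,0,-1,200,-145,-60,0,0,0,-1,219,-159,-60,0,0,0,-1,227,-165,-60,0,0,0,-1,227,-165,-50,0,0,0,-1,227,-165,-35,0,0,0,-1,227,-165,-20,0,0,0,-1,227,-165,-11,0,0,0,-1,227,-165,-6,0,0,0,-1,227,-165,-6,0,0,0,-1]'
python3 -m crank '[0,0,2,0,0,0,-1,0,0,3.5,0,0,0,-1,0,0,4.5,0,0,0,-1,0,0,5,0,0,0,-1,0,0,5.5,0,0,0,-1,0,0,6,0,0,0,-1,0,0,6,0,0,0,-1,0,0,6,0,0,0,-1]'
```

```text
clock: 31.85
tool_pos: [0.4215, -0.0271, 0.1713]
ee_rot: [180.0, -0.1, -180.0]
ft_force: [0.4, -0.4, -1.5]
finger_gap: 0.295
grasp_force: 39.6
clock: 32.52
tool_pos: [0.4218, -0.0274, 0.1667]
ee_rot: [-180.0, 0.1, -180.0]
ft_force: [-3.3, -1.9, 18.9]
finger_gap: 0.289
grasp_force: 41.9
```

Contact. Release, rise, and move out of the view by swinging over the mat.

```bash
python3 -m crank '[0,0,-0.5,0,0,0,-0.2,0,0,-0.5,0,0,0,0,0,0,-0.5,0,0,0,1,0,0,-0.5,0,0,0,1,0,0,-0.5,0,0,0,1,0,0,-0.5,0,0,0,1,0,0,-0.5,0,0,0,1,0,0,-0.5,0,0,0,1,0,0,-20,0,0,0,1,0,0,-50,0,0,0,1,0,0,-85,0,0,0,1,0,0,-110,0,0,0,1,0,0,-120,0,0,0,1,0,0,-120,0,0,0,1]'
python3 -m crank '[-60,40,-30,0,0,0,1,-100,80,-30,0,0,0,1,-150,350,-30,0,0,0,1,-150,350,-30,0,0,0,1,-150,350,-30,0,0,0,1,-150,350,-30,0,0,0,1,-150,350,-30,0,0,0,1,-150,350,-30,0,0,0,1,-150,350,-30,0,0,0,1,-150,350,-30,0,0,0,1,-150,350,-30,0,0,0,1,-150,350,-30,0,0,0,1,-150,350,-30,0,0,0,1,-150,350,-30,0,0,0,1,-150,350,-30,0,0,0,1,-150,350,-30,0,0,0,1]'
python3 - <<'E'
from h import *
P={"oblong_tray":(.458,.2475),"square_tray":(.4575,-.229),"tri_tray":(.653,-.095),"round_tray":(.4215,-.027)}
for cam in ("top","scene"):
    c=env.read_camera(cam);R=np.array(c["R"]);t=np.array(c["t"]);D=c["depth"]
    cv2.imwrite(f"pics/f_{cam}.png",c["pixels"])
    v,u=np.mgrid[:400,:640]
    W=(np.stack([(u-c["cx"])/c["fx"]*D,(v-c["cy"])/c["fy"]*D,D],-1)-t)@R
    for n,p in P.items():
        q=W[(D>0)&(np.hypot(W[...,0]-p[0],W[...,1]-p[1])<.06)&(W[...,2]>.124)&(W[...,2]<.15)]
        if len(q): print(cam,n,len(q),(1000*((q.max(0)+q.min(0))/2)[:2]-1000*np.array(p)).round(1))
E
```

```text
clock: 33.68
tool_pos: [0.4226, -0.0274, 0.2883]
ee_rot: [-180.0, 0.3, -180.0]
ft_force: [0.2, -1.2, 0.4]
finger_gap: 1.0
grasp_force: 0.0
clock: 35.02
tool_pos: [0.5714, 0.3218, 0.316]
ee_rot: [-180.0, 0.0, 179.9]
ft_force: [0.2, 0.2, 0.4]
finger_gap: 0.999
grasp_force: 0.0
top oblong_tray 140 [-1.6 -0. ]
top square_tray 146 [-0.5  2.2]
top tri_tray 129 [-0.6  1.1]
top round_tray 142 [-1.9  0.2]
scene square_tray 84 [-0.3  1.3]
scene tri_tray 98 [ 0.3 -0.9]
scene round_tray 90 [0.8 0. ]
```

View pics/f_top.png

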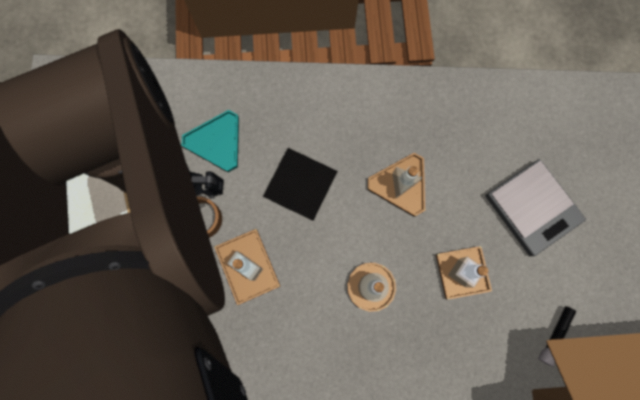

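View pics/f_scene.png

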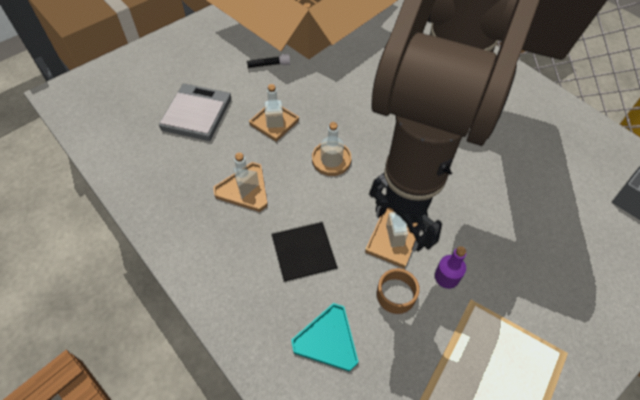

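All four bottles stand in their matching trays: top view tri (407,180), square (470,270), round (373,286) and flask (243,263). Each is within about 3 mm of its tray's centre, and the tape roll has not moved.

```bash
python3 -c "
from workcell import env;print(env.finish_job())"
```

```text
the job is handed in; nothing more can be done
None
```

The job is handed in: all four bottles stand upright and released in their matching trays, about 3 mm or less from centre by camera, with the round one parked on the mat along the way; the hand-in call returned no verdict.

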